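# Change over the bearings at the laser marker

### The arm

A 6-joint arm with a two-finger parallel gripper is mounted at the origin on the work surface. World frame = base frame: x ahead of the robot, y to its left, z up, the work surface at z = 0. Lengths are in m, angles in rad, forces in N, time in s.
With the tool pointing down it reaches from about 0.35 to 0.775 m from the base axis. Payload 5.5 kg.
Tool frame: the origin (TCP) lies on the mounting face of the last link; the fingertips stand ctrl.tip_reach ahead of it and the grasp point (between the pads) lies 155 mm ahead of it (ctrl.tip_reach is the distance from the TCP to the fingertips, in m); z points along the fingers, y is the direction in which the jaws open and shut (so a half turn about z gives the same grasp; the last joint's range is limited). The gripper opens to 85 mm and grips with 20 to 120 N. Pads are 22 mm wide; open, the fingers measure 114 mm over their backs; the gripper's body (76 mm by 85 mm) begins 54 mm behind the grasp point. The pads swing forward as they close: fully open they stand 13 mm farther back than shut.
Start: joints at [1.168, 0.313, 0.046, 1.304, 0, 1.431], TCP at [0.149, 0.555, 0.405] pointing down, gripper open.
Joint ranges: [-2.76, 2.76], [-0.86, 1.69], [-1.03, 1.26], [-2.2, 2.34], [-1.47, 1.5], [-3.14, 3.14]. Speed limits (rad/s): [2.57, 2.57, 3.14, 3.14, 3.14, 3.14].

### API

Orientations are given as a unit quaternion [x, y, z, w].
In Python, from station import ctrl, vision, finish_job gives the robot as it stands. The module is installed in compiled form; this text tells all that it offers.
- The arm moves only by the tool send_rows, never from a script. Its argument "moves" is a list of rows, each a list of 7 numbers: the turn, a rotation vector about the world's x, y, z in degrees, then the shift along the world's x, y, z in cm, then the opening, from -1 (shut) to 1 (fully open). A call has 1 to 12 rows; each row is the pose to reach, as a shift and turn from the pose measured when the call began; what a row does not reach only later rows make up. A row lasts 1/10 s, in which the tool goes at most 50 mm and 8.59 degrees, less where a joint would pass 70% of its speed; a pose out of reach is approached as far as the arm can. A call with a gripper value outside its range is refused whole. The fingers move at their own pace and stop on an object; "force" is the grip in N (left out, the last holds). Time passes only in rows, so rows that repeat a pose let the fingers close. It gives the time, the measured TCP pose, the force and the opening at its end, in the units of the state.
- ctrl.observe(): the state, without advancing time (a new reading comes with each control period).
- vision.capture(name): name is "side" or "top" or "wrist"; returns the picture (420x560x3 uint8, red, green, blue); there is no depth.
- vision.camera_model(name): a dict with "K" (3x3 intrinsics, pixels), "R" (3x3) and "t" (3): a world point X has camera coordinates R X + t; the wrist camera has in their place "T_tool_cam" (4x4, takes a point from camera to tool coordinates, whose origin is the TCP and whose axes are the flange's). Camera axes: x right, y down, z forward; pixel columns grow to the right and rows downward; lengths in m; the calibration is good to about 2 mm. A picture is of the moment at which its call begins: read the wrist's pose just before it. camera_model takes no time and is no camera call.
- finish_job(): hands the job in, once; it reports no verdict.
The state is a dict: "time_s": time; "q": joint angles; "qd": joint speeds; "effort": joint torques, N m; "tool_pos": TCP position; "orientation": TCP orientation; "contact_force": force on the tool from outside, world axes, zero at the start; "moment": the same for the moment, N m; "finger_gap": finger opening in m.
Only numpy, scipy, OpenCV 4.12 (cv2) and the standard library are available. Lean on these libraries where they do the work, as an engineer would, in place of code of your own. Each camera call takes 0.05 s, during which the arm holds its last target. There are 200 camera calls.

### The job

Change over the laser marker's loading plate: the two flanged bearings standing in the aluminium nests are marked, the two in the black pockets of the grey tray are still blank. Exchange them like for like, so that the blank round-flanged and the blank square-flanged bearing stand seated flat in the aluminium nests of their own shape and the marked ones stand seated flat in the tray pockets of their own shape; the rubber pad is free for parking a bearing on the way. Keep every bearing upright, do not shift the steel V-block, and leave everything released and at rest.

Things in the scene. Friction and masses are not known exactly. Their poses are not given: they have to be found in the camera images.
- marked_round_mid (a point): Steel bearing, about 0.5 kg, 59 mm tall, standing on its flange: a plain upright sleeve, 40 mm diameter (grip it here, any way round), above a flange 8 mm thick, a disc of 62 mm diameter. Marked: small dark dashes on its top rim. Starts in the round aluminium nest, belongs in the round tray pocket. Point: on its axis, half-way up, 29.5 mm above its underside; z up.
- marked_square_mid (a point): Steel bearing, about 0.5 kg, 59 mm tall, standing on its flange: a plain upright sleeve, 40 mm diameter (grip it here, any way round), above a flange 8 mm thick, a 50 x 50 mm square (x, y along its sides). Marked: small dark dashes on its top rim. Starts in the square aluminium nest, belongs in the square tray pocket. Point: on its axis, half-way up, 29.5 mm above its underside; z up.
- blank_round_mid (a point): Steel bearing, about 0.5 kg, 59 mm tall, standing on its flange: a plain upright sleeve, 40 mm diameter (grip it here, any way round), above a flange 8 mm thick, a disc of 62 mm diameter. Blank: clean top rim. Starts in the round pocket of the tray, belongs in the round aluminium nest. Point: on its axis, half-way up, 29.5 mm above its underside; z up.
- blank_square_mid (a point): Steel bearing, about 0.5 kg, 59 mm tall, standing on its flange: a plain upright sleeve, 40 mm diameter (grip it here, any way round), above a flange 8 mm thick, a 50 x 50 mm square (x, y along its sides). Blank: clean top rim. Starts in the square pocket of the tray, belongs in the square aluminium nest. Point: on its axis, half-way up, 29.5 mm above its underside; z up.
- round_nest_seat (a point): Round aluminium nest, on the slotted aluminium shuttle plate (340 x 160 mm, its top 40 mm above the bench) at the robot's left: fixed round block, 92 mm diameter, with a round recess 76 mm across, 4 mm deep, rim 8 mm wide. Point: centre of the recess floor; a seated bearing's mid point is 29.5 mm above it.
- square_nest_seat (a point): Square aluminium nest, on the same shuttle plate: fixed 82 x 82 mm block with a 66 x 66 mm recess (x, y along its sides; a square flange goes in with sides parallel), 4 mm deep, rim 8 mm wide. Point: centre of the recess floor; a seated bearing's mid point is 29.5 mm above it.
- round_pocket_seat (a point): Round black plastic pocket, in the low grey tray (330 x 150 mm, sides 16 mm high) at the robot's right: fixed round block, 92 mm diameter, with a round recess 76 mm across, 4 mm deep, rim 8 mm wide. Point: centre of the recess floor; a seated bearing's mid point is 29.5 mm above it.
- square_pocket_seat (a point): Square black plastic pocket, in the same grey tray: fixed 82 x 82 mm block with a 66 x 66 mm recess (x, y along its sides; a square flange goes in with sides parallel), 4 mm deep, rim 8 mm wide. Point: centre of the recess floor; a seated bearing's mid point is 29.5 mm above it.
- pad_top (a point): Free black rubber set-down pad, 90 x 90 mm and 6 mm thick, fixed flat on the bench between shuttle plate and tray. This point is the centre of its top face; a bearing parked on it has its mid point 29.5 mm above.
- v_block_mid (a point): Bystander: loose dark steel V-block, 50 x 70 mm and 45 mm high, on the bench just before or behind the pad; leave it alone. This point is 22 mm above its underside, at its centre.
There are look-alikes about, which are no part of the job. What is shaped like the part that bears marked_square_mid but orange is not meant.

How it is judged:
At the end, for the whole second after the job is handed in: Blanks stand flat on the floors of the aluminium nests, marked bearings on those of the tray pockets, each in its own shape, within 12 mm of the recess centre, not on the rim, tilted under 0.06 rad, at rest; the V-block within 20 mm of its start (horizontal distance between blank_round_mid and round_nest_seat below 0.012 m and z of blank_round_mid in the frame of round_nest_seat between 0.027 and 0.0315 m and angle between each of blank_round_mid, blank_square_mid, marked_round_mid, marked_square_mid's own z axis and vertical below 0.06 rad and linear speed of each of blank_round, blank_square, marked_round, marked_square below 0.02 m/s and angular speed of each of blank_round, blank_square, marked_round, marked_square below 0.2 rad/s and horizontal distance between blank_square_mid and square_nest_seat below 0.012 m and z of blank_square_mid in the frame of square_nest_seat between 0.027 and 0.0315 m and horizontal distance between marked_round_mid and round_pocket_seat below 0.012 m and z of marked_round_mid in the frame of round_pocket_seat between 0.027 and 0.0315 m and horizontal distance between marked_square_mid and square_pocket_seat below 0.012 m and z of marked_square_mid in the frame of square_pocket_seat between 0.027 and 0.0315 m and distance of v_block_mid from where it was at the start of the episode below 0.02 m); the robot touches nothing.
It fails at once if a bearing is tipped over (tilted more than 0.7 rad) (angle between any of blank_round_mid, blank_square_mid, marked_round_mid, marked_square_mid's own z axis and vertical above 0.7 rad).
It fails at once if the V-block is shifted more than 20 mm (distance of v_block_mid from where it was at the start of the episode above 0.02 m).
It also fails if it takes over 128 s, if anything falls off the work surface, if the arm or the gripper's body presses on something with over 40 N, if the wrist force passes 120 N, or if a joint passes its speed limit or range.

## Working session

There is one attempt and no reset: what is moved stays moved. The work goes in short steps, Python scripts to look and compute and a tool call to move; the robot and the scene stay as the last step left them, time stands still between calls to the robot, and variables do not carry over. Pictures are saved under pics/ and viewed, about 12 in all and at most 16, crops included, and the job is handed in when it is done.

Besides the shell and the picture viewer there is one more tool, called after "Call:" as a command line: name --pt "numbers of a row" for each row, then --argument value for the rest. send_rows: Moves the arm, as the interface text tells. Its arguments: {"type":"object","properties":{"moves":{"type":"array","items":{"type":"array","items":{"type":"number"}}},"force":{"type":"number"}},"required":["moves"]}

```bash
mkdir -p pics
python3 - <<'E'
from station import ctrl, vision
import cv2,numpy as np
s=ctrl.observe(); print({k:np.round(v,3).tolist() for k,v in s.items()}, ctrl.tip_reach)
for n in("top","side"):
    cv2.imwrite(f"pics/{n}0.png",vision.capture(n)[:,:,::-1]); m=vision.camera_model(n)
    print(n,{k:np.round(v,3).tolist() for k,v in m.items()})
print(vision.camera_model("wrist"))
E
```

```text
{'time_s': 0.0, 'q': [1.168, 0.314, 0.045, 1.304, -0.0, 1.431], 'qd': [-0.001, -0.0, -0.001, -0.0, -0.0, 0.001], 'effort': [0.0, -48.063, 29.853, 0.02, 0.0, 0.0], 'tool_pos': [0.149, 0.555, 0.404], 'orientation': [0.131, 0.991, -0.001, -0.0], 'contact_force': [-0.226, -0.633, -0.265], 'moment': [-0.041, -0.037, 0.004], 'finger_gap': 0.086} 0.1734
top {'K': [[403.133, 0.0, 283.299], [0.0, 403.133, 209.758], [0.0, 0.0, 1.0]], 'R': [[-0.005, -1.0, -0.006], [-0.974, 0.006, -0.225], [0.225, 0.005, -0.974]], 't': [0.031, 0.611, 0.805]}
side {'K': [[504.594, 0.0, 271.26], [0.0, 504.594, 199.846], [0.0, 0.0, 1.0]], 'R': [[0.892, -0.452, -0.015], [-0.355, -0.68, -0.641], [0.279, 0.577, -0.767]], 't': [-0.531, 0.273, 1.058]}
{'K': array([[305.90423025,   0.        , 280.50494653],
       [  0.        , 305.90423025, 212.71812645],
       [  0.        ,   0.        ,   1.        ]]), 'T_tool_cam': array([[ 3.88344728e-04, -9.53732998e-01, -3.00654648e-01,
         7.68752189e-02],
       [ 9.99999923e-01,  3.86277229e-04,  6.63198066e-05,
         5.61633807e-04],
       [ 5.28846563e-05, -3.00654650e-01,  9.53733075e-01,
         3.20664057e-02],
       [ 0.00000000e+00,  0.00000000e+00,  0.00000000e+00,
         1.00000000e+00]])}
```

View pics/top0.png

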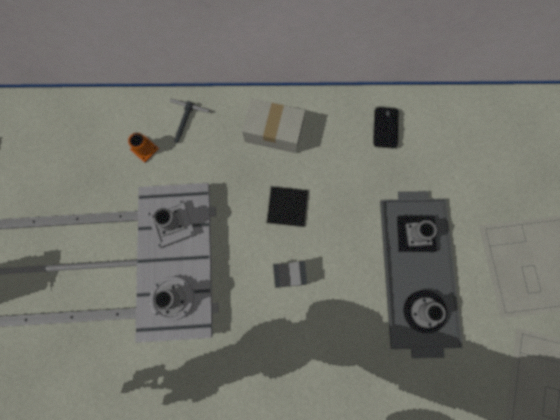

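View pics/side0.png

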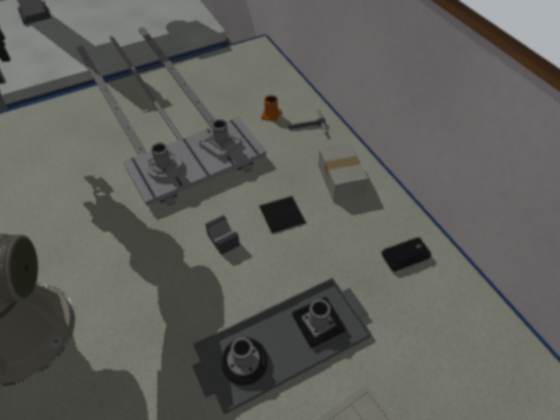

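The top view shows the nests at the left: square at about (172,222), round at (172,298). The tray pockets are at the right, square at (418,233) and round at (427,311). The pad is at (288,206), the V-block at (290,273), and the orange look-alike at (140,147). The side view agrees. Next I'll triangulate the bearing tops and the pad.

```bash
cat > h.py <<'E'
import numpy as np,cv2
from scipy.spatial.transform import Rotation as Ro
from station import ctrl,vision
def cam(n,s=None):
    m=vision.camera_model(n)
    if n=="wrist":
        s=s or ctrl.observe(); A=Ro.from_quat(s["orientation"]).as_matrix(); T=m["T_tool_cam"]
        Rc=A@T[:3,:3]; c=A@T[:3,3]+np.array(s["tool_pos"]); return m["K"],Rc.T,c
    R=np.array(m["R"]); return np.array(m["K"]),R,-R.T@np.array(m["t"])
def ray(C,p):
    K,R,c=C; d=R.T@np.linalg.solve(K,[p[0],p[1],1.]); return c,d/np.linalg.norm(d)
def onz(C,p,z):
    c,d=ray(C,p); return c+d*(z-c[2])/d[2]
def tri(C1,p1,C2,p2):
    A=[];b=[]
    M=np.zeros((3,3));v=np.zeros(3);rs=[ray(C1,p1),ray(C2,p2)]
    for c,d in rs: P=np.eye(3)-np.outer(d,d);M+=P;v+=P@c
    X=np.linalg.solve(M,v); return X,[np.linalg.norm((np.eye(3)-np.outer(d,d))@(X-c)) for c,d in rs]
def proj(C,X):
    K,R,c=C; q=K@(R@(np.array(X)-c)); return q[:2]/q[2]
E
python3 - <<'E'
from h import *
T=cam("top");S=cam("side")
for n,a,b in [("sqnest",(163.5,217),(220,124)),("rdnest",(164,298),(159,148)),("sqpock",(427,230),(319,305)),("rdpock",(436,312.5),(242,344)),("pad",(288,206),(283,214)),("vblock",(290,273),(222,232))]:
    X,e=tri(T,a,S,b); print(n,X.round(4),np.round(e,4))
im=cv2.imread("pics/top0.png")
a=cv2.resize(im[170:350,120:225],None,fx=3.8,fy=3.3,interpolation=2);b=cv2.resize(im[170:350,370:475],None,fx=3.8,fy=3.3,interpolation=2)
E
```

```text
sqnest [0.5881 0.2738 0.1129] [0.0005 0.0005]
rdnest [0.423  0.2634 0.1121] [0.0018 0.0018]
sqpock [ 0.5627 -0.2749  0.0836] [0.0002 0.0002]
rdpock [ 0.3943 -0.2787  0.0834] [0.0002 0.0002]
pad [0.6363 0.017  0.0012] [0.0002 0.0002]
vblock [0.4764 0.0142 0.0312] [0.0017 0.0017]
```

Call:
send_rows --pt "0 0 5 11.5 -9 0 1" --pt "0 0 10 23 -18 0 1" --pt "0 0 15 35 -27.5 -1 1" --pt "0 0 15 35 -27.5 -1 1" --pt "0 0 15 35 -27.5 -1 1" --pt "0 0 15 35 -27.5 -1 1" --pt "0 0 15 35 -27.5 -1 1" --pt "0 0 15 35 -27.5 -1 1" --pt "0 0 15 35 -27.5 -1 1" --pt "0 0 15 35 -27.5 -1 1" --pt "0 0 15 35 -27.5 -1 1" --pt "0 0 15 35 -27.5 -1 1"

```text
time_s: 1.3
tool_pos: [0.4986, 0.2805, 0.3936]
orientation: [0.0, 1.0, -0.001, -0.001]
contact_force: [0.0, 0.9, 0.8]
finger_gap: 0.0853
```

```bash
cat >> h.py <<'E'
def snap(name):
    s=ctrl.observe(); im=vision.capture("wrist")[:,:,::-1].copy(); C=cam("wrist",s)
    np.savez(f"pics/{name}.npz",K=C[0],R=C[1],c=C[2],im=im); cv2.imwrite(f"pics/{name}.png",im)
    print(s["time_s"],np.round(s["tool_pos"],4),np.round(s["orientation"],3),np.round(s["q"],2)); return im,C
def load(name):
    d=np.load(f"pics/{name}.npz"); return d["im"],(d["K"],d["R"],d["c"])
E
python3 -c "
from h import *
im,C=snap('w1');g=cv2.cvtColor(im,6);cv2.imwrite('pics/w1b.png',cv2.convertScaleAbs(im,alpha=1.5))"
```

```text
1.3 [0.4986 0.2805 0.3936] [ 0.     1.    -0.001 -0.001] [ 0.37  0.31  0.02  1.28 -0.    0.37]
```

View pics/w1b.png

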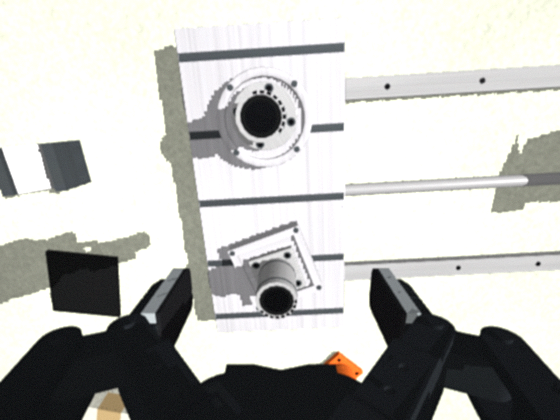

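The wrist view shows the round marked bearing's bore at about (261,117) and the square one's at (276,299), with the square nest turned about 20°. I'll enlarge both crops from the raw image.

Run:
```python
from h import *
im,C=load("w1")
a=im[60:175,205:320];b=im[215:330,215:330]
o=np.hstack([cv2.resize(x,(400,400),interpolation=2) for x in(a,b)]);cv2.imwrite("pics/w1c.png",o)
for p,z in [((261,116.5),.1127),((276.5,299),.1127)]: print(onz(C,p,z))
```

```text
[0.42154607 0.26543621 0.1127    ]
[0.58441149 0.27683403 0.1127    ]
```

View pics/w1c.png

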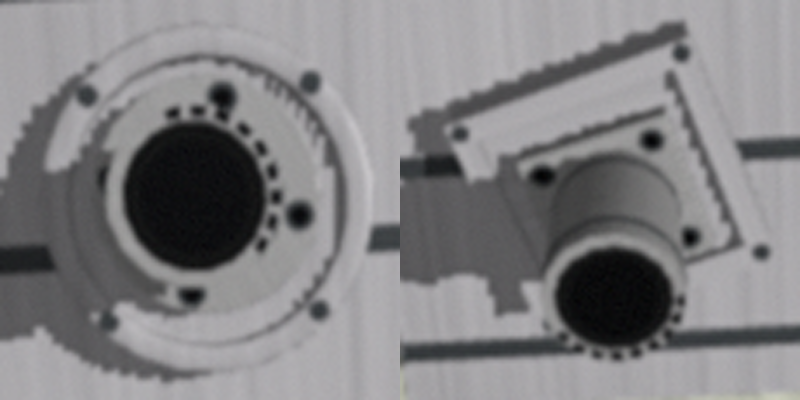

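Run:
```python
from h import *
im,C=load("w1"); k=3.478
A=np.array([(87,96),(311,82),(319,310),(108,321)])/k+[205,60]
B=(np.array([(460,133),(682,52),(761,252)])-[400,0])/k+[215,215]
f=lambda P,z=.0575: np.array([onz(C,p,z) for p in P])
a=f(A);b=f(B);print(a.mean(0),np.ptp(a,0)); print("rd diag",np.linalg.norm(a[0]-a[2]),np.linalg.norm(a[1]-a[3]))
print("sq c",(b[0]+b[2])/2,"yaws",[np.degrees(np.arctan2(*(v[[1,0]]))) for v in(b[1]-b[0],b[2]-b[1])],np.linalg.norm(b[1]-b[0]),np.linalg.norm(b[2]-b[1]))
# bearing square flange: bolts at (543,176),(652,140),(690,236) z=.0615
F=f((np.array([(543,176),(652,140),(690,236)])-[400,0])/k+[215,215],.0615)
print("flange c",(F[0]+F[2])/2,[np.degrees(np.arctan2(*(v[[1,0]]))) for v in(F[1]-F[0],F[2]-F[1])])
print("bores",onz(C,(205+195/k,60+196/k),.1125),onz(C,(215+214/k,215+298/k),.1125))
```

```text
[0.42389487 0.26508134 0.0575    ] [0.06240394 0.0624974  0.        ]
rd diag 0.08385386653945474 0.08413049879904588
sq c [0.58439116 0.27584677 0.0575    ] yaws [np.float64(111.41947614852947), np.float64(21.08495334335028)] 0.07410499474652223 0.07414881954963212
flange c [0.58671133 0.27713355 0.0615    ] [np.float64(109.9841708818518), np.float64(20.21121394715255)]
bores [0.42143786 0.26547758 0.1125    ] [0.58635547 0.27685139 0.1125    ]
```

Call:
send_rows --pt "0 0 0 -4 -0.8 0 1" --pt "0 0 0 -7.7 -1.5 -2 1" --pt "0 0 0 -7.7 -1.5 -6 1" --pt "0 0 0 -7.7 -1.5 -10 1" --pt "0 0 0 -7.7 -1.5 -13 1" --pt "0 0 0 -7.7 -1.5 -14.5 1" --pt "0 0 0 -7.7 -1.5 -14.5 1" --pt "0 0 0 -7.7 -1.5 -14.5 1"

```text
time_s: 2.15
tool_pos: [0.4206, 0.2667, 0.2493]
orientation: [-0.001, 1.0, -0.001, -0.001]
contact_force: [-0.1, 0.6, 0.2]
finger_gap: 0.0852
```

Call:
send_rows --force 50 --pt "0 0 0 0 0 0 -1" --pt "0 0 0 0 0 0 -1" --pt "0 0 0 0 0 0 -1" --pt "0 0 0 0 0 0 -1" --pt "0 0 0 0 0 0 -1" --pt "0 0 0 0 0 0 -1"

```text
time_s: 2.75
tool_pos: [0.421, 0.2666, 0.2505]
orientation: [-0.001, 1.0, -0.001, 0.0]
contact_force: [-0.6, -2.3, 5.8]
finger_gap: 0.0388
```

Call:
send_rows --pt "0 0 0 0 0 1 -1" --pt "0 0 0 0 0 3 -1" --pt "0 0 0 0 0 6 -1" --pt "0 0 0 0 0 10 -1" --pt "0 0 0 3 -4 10 -1" --pt "0 0 0 6 -8 10 -1" --pt "0 0 0 9 -12 10 -1" --pt "0 0 0 13 -16 10 -1" --pt "0 0 0 17 -20 9 -1" --pt "0 0 0 20 -23 6 -1" --pt "0 0 0 21.5 -25 3 -1" --pt "0 0 0 21.5 -25 0 -1"

```text
time_s: 3.95
tool_pos: [0.6388, 0.0124, 0.249]
orientation: [0.001, 1.0, -0.002, 0.002]
contact_force: [0.3, 0.8, -5.3]
finger_gap: 0.0393
```

Run:
```python
from h import *
s=ctrl.observe();print(s)
im=vision.capture("side");im2=vision.capture("top")
cv2.imwrite("pics/m1.png",np.hstack([cv2.resize(im[120:260,180:360],(400,311)),cv2.resize(im2[120:260,200:380],(400,311))])[:,:,::-1])
```

```text
{'time_s': 3.95, 'q': array([-0.1056306 ,  0.51515262, -0.03869299,  1.01326096, -0.00283865,
       -0.10273045]), 'qd': array([ 0.02152828,  0.23887555, -0.48089584, -0.64160916,  0.04029267,
        0.00156945]), 'effort': array([ -1.38634555, -61.5128088 ,  31.76227927,   1.00082204,
        -0.27880101,  -0.20336931]), 'tool_pos': array([0.63882393, 0.01235499, 0.24901701]), 'orientation': array([ 0.00145269,  0.99999624, -0.00160348,  0.00168727]), 'contact_force': array([ 0.26589847,  0.80731897, -5.26446684]), 'moment': array([ 0.08572231,  0.09235104, -0.01823613]), 'finger_gap': 0.0393151065335322}
```

View pics/m1.png

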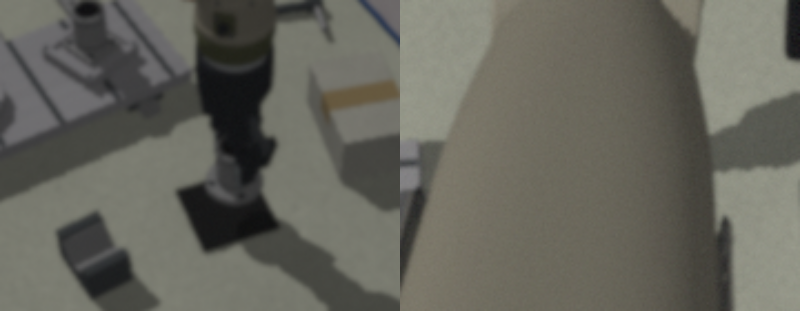

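The bearing is held upright over the pad. I'll lower it next.

Call:
send_rows --pt "0 0 0 -0.2 0.3 -2 -1" --pt "0 0 0 -0.2 0.3 -3.5 -1" --pt "0 0 0 -0.2 0.3 -4.2 -1" --pt "0 0 0 -0.2 0.3 -4.3 -1" --pt "0 0 0 -0.2 0.3 -4.4 -1" --pt "0 0 0 -0.2 0.3 -4.5 -1" --pt "0 0 0 -0.2 0.3 -4.5 -1"

```text
time_s: 4.75
tool_pos: [0.6317, 0.019, 0.2027]
orientation: [-0.0, 1.0, 0.0, -0.005]
contact_force: [-6.3, 1.8, 8.7]
finger_gap: 0.0388
```

Call:
send_rows --pt "0 0 0 0 0 0.1 0" --pt "0 0 0 0 0 0.1 1" --pt "0 0 0 0 0 0.1 1" --pt "0 0 0 0 0 0.1 1" --pt "0 0 0 0 0 0.1 1" --pt "0 0 0 0 0 5 1" --pt "0 0 0 0 0 10 1" --pt "0 0 0 0 0 15 1" --pt "0 0 0 -3 -9 18 1" --pt "0 0 0 -7 -18 18 1" --pt "0 0 0 -11 -28 18 1" --pt "0 0 0 -11 -28 18 1"

```text
time_s: 5.95
tool_pos: [0.5597, -0.1663, 0.378]
orientation: [-0.001, 1.0, -0.0, -0.004]
contact_force: [0.7, -0.8, 0.2]
finger_gap: 0.0856
```

Call:
send_rows --pt "0 0 0 0 0 0 1" --pt "0 0 0 0 0 0 1" --pt "0 0 0 0 0 0 1" --pt "0 0 0 0 0 0 1"

```text
time_s: 6.35
tool_pos: [0.5602, -0.165, 0.3778]
orientation: [-0.002, 1.0, 0.0, -0.005]
contact_force: [0.4, -0.8, 0.6]
finger_gap: 0.0856
```

Run:
```python
from h import *
im,C=snap('w2')
P=[proj(C,X) for X in ([.395,-.279,.05],[.563,-.275,.05],[.632,.018,.065])];print(np.round(P))
o=[]
for p in P[:2]:
    x,y=np.clip(np.int32(p)-60,0,[440,300]); print(x,y); o.append(cv2.resize(cv2.convertScaleAbs(im[y:y+120,x:x+120],alpha=1.8),(400,400),interpolation=2))
cv2.imwrite("pics/w2c.png",np.hstack(o))
```

```text
6.35 [ 0.5602 -0.165   0.3778] [-0.002  1.     0.    -0.005] [-0.42  0.34  0.02  1.26 -0.   -0.43]
[[145.   9.]
 [170. 202.]
 [459. 272.]]
85 0
110 142
```

View pics/w2c.png

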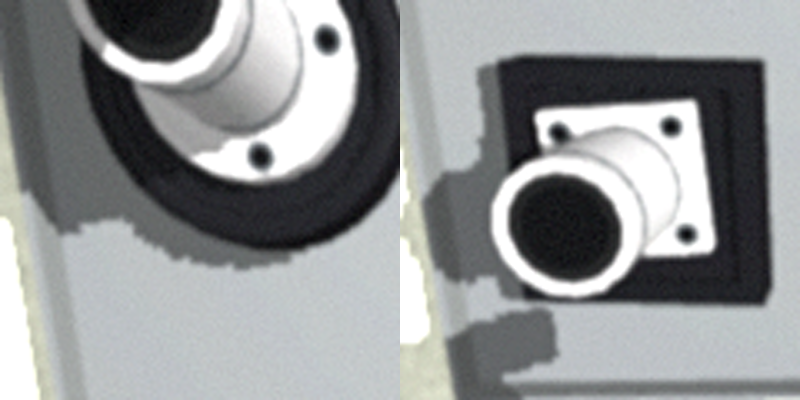

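Call:
send_rows --pt "0 -0.6 0 -3 -5 0 1" --pt "0 -0.6 0 -5 -10 0 1" --pt "0 -0.6 0 -5 -10 0 1" --pt "0 -0.6 0 -5 -10 0 1" --pt "0 -0.6 0 -5 -10 0 1"

```text
time_s: 6.9
tool_pos: [0.5107, -0.264, 0.3776]
orientation: [-0.002, 1.0, 0.001, 0.001]
contact_force: [0.1, 0.5, -0.3]
finger_gap: 0.0854
```

Run:
```python
from h import *
im,C=snap('w3')
P=[proj(C,X) for X in ([.395,-.279,.05],[.563,-.275,.05],[.632,.018,.065])];print(np.round(P))
o=[]
for p in P[:2]:
    x,y=np.clip(np.int32(p)-60,0,[440,300]); print(x,y); o.append(cv2.resize(cv2.convertScaleAbs(im[y:y+120,x:x+120],alpha=1.8),(400,400),interpolation=2))
cv2.imwrite("pics/w3c.png",np.hstack(o))
```

```text
6.9 [ 0.5107 -0.264   0.3776] [-0.002  1.     0.001  0.001] [-0.62  0.32 -0.01  1.24  0.   -0.62]
[[263.  69.]
 [269. 245.]
 [542. 311.]]
203 9
208 184
```

View pics/w3c.png

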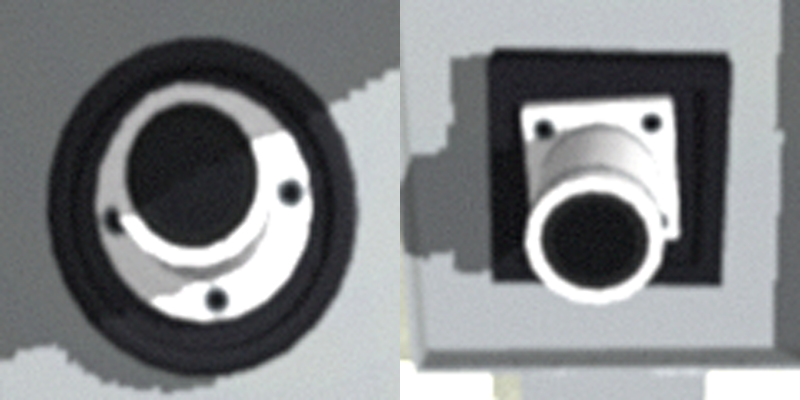

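Run:
```python
from h import *
im,C=load("w3"); k=400/120
f=lambda P,o,z: np.array([onz(C,np.array(p)/k+o,z) for p in P])
r=f([(192,174)],[203,9],.0835);s=f([(196,240)],[208,184],.0835);print("bores",r,s)
e=f([(48,205),(357,210),(200,37),(205,375)],[203,9],.0285);print("rd pocket",e,(e[0,1]+e[1,1])/2,(e[2,0]+e[3,0])/2,np.linalg.norm(e[0]-e[1]),np.linalg.norm(e[2]-e[3]))
q=f([(90,52),(330,54),(322,285),(91,283)],[208,184],.0285);print("sq",q,q.mean(0))
d=q[2]-q[3];print(np.linalg.norm(d),np.degrees(np.arctan2(d[0],d[1])), np.linalg.norm(q[1]-q[2]))
b=f([(144,129),(251,122)],[208,184],.0325);d=b[1]-b[0];print("flange yaw (world, about z, of +y dir)",np.degrees(np.arctan2(-d[0],d[1])),np.linalg.norm(d))
```

```text
bores [[ 0.39358426 -0.27910776  0.0835    ]] [[ 0.55967254 -0.27573416  0.0835    ]]
rd pocket [[ 0.39329681 -0.32336968  0.0285    ]
 [ 0.39415954 -0.23550674  0.0285    ]
 [ 0.35131775 -0.2796589   0.0285    ]
 [ 0.43938668 -0.27926324  0.0285    ]] -0.279438212596806 0.3953522121758281 0.0878671708473246 0.08806981920349917
sq [[ 0.51980064 -0.31176816  0.0285    ]
 [ 0.52011549 -0.23454453  0.0285    ]
 [ 0.60299172 -0.23474796  0.0285    ]
 [ 0.60256102 -0.31473524  0.0285    ]] [ 0.56136722 -0.27394897  0.0285    ]
0.07998844557407918 0.30850855879028266 0.08287647565260897
flange yaw (world, about z, of +y dir) 4.214540190588759 0.03488123433145489
```

Run:
```python
from h import *
_,C=load("w3");_,D=load("w2");k=400/120
p=np.array((196,240))/k+[208,184];q=np.array((164,222))/k+[110,142]
print(tri(C,p,D,q)); T=cam("top");S=cam("side");print(tri(C,p,T,(427,230)),tri(C,p,S,(319,305)))
a=np.array((144,129))/k+[208,184];b=np.array((159,132))/k+[110,142];print(tri(C,a,D,b))
a=np.array((322,285))/k+[208,184];b=np.array((371,300))/k+[110,142];print(tri(C,a,D,b))
```

```text
(array([ 0.5622227 , -0.27581107,  0.07715504]), [np.float64(0.0004899819409843532), np.float64(0.0004899819409843183)])
(array([ 0.56309988, -0.27645407,  0.07751777]), [np.float64(0.0006651590845659551), np.float64(0.0006651590845659922)]) (array([ 0.56160343, -0.275333  ,  0.0829759 ]), [np.float64(0.001581015718545314), np.float64(0.0015810157185453982)])
(array([ 0.54716582, -0.29534523,  0.02484445]), [np.float64(0.00010594923977242746), np.float64(0.00010594923977235015)])
(array([ 0.60882097, -0.23307653,  0.01531   ]), [np.float64(0.0011774573040366047), np.float64(0.0011774573040366468)])
```

Call:
send_rows --pt "0 0 0 -5 -0.7 -1 1" --pt "0 0 0 -10 -1.5 -3 1" --pt "0 0 0 -11.8 -1.5 -6 1" --pt "0 0 0 -11.8 -1.5 -10 1" --pt "0 0 0 -11.8 -1.5 -13 1" --pt "0 0 0 -11.8 -1.5 -15 1" --pt "0 0 0 -11.8 -1.5 -16 1" --pt "0 0 0 -11.8 -1.5 -16 1" --pt "0 0 0 -11.8 -1.5 -16 1"

```text
time_s: 7.85
tool_pos: [0.3936, -0.2784, 0.2184]
orientation: [-0.003, 1.0, 0.0, 0.001]
contact_force: [-0.2, -0.4, 0.2]
finger_gap: 0.0851
```

Call:
send_rows --force 50 --pt "0 0 0 0 0 0 -1" --pt "0 0 0 0 0 0 -1" --pt "0 0 0 0 0 0 -1" --pt "0 0 0 0 0 0 -1" --pt "0 0 0 0 0 0 -1" --pt "0 0 0 0 0 0 -1"

```text
time_s: 8.45
tool_pos: [0.394, -0.2791, 0.2196]
orientation: [-0.003, 1.0, -0.001, 0.002]
contact_force: [-0.7, -1.2, 5.3]
finger_gap: 0.0384
```

Call:
send_rows --pt "0 0 0 0 0 1 -1" --pt "0 0 0 0 0 3 -1" --pt "0 0 0 0 0 7 -1" --pt "0 0 0 0 2 11 -1" --pt "0 0 0 1 6 12 -1" --pt "0 0 0 2 11 12 -1" --pt "0 0 0 3 16 12 -1" --pt "0 0 0 3 21 12 -1" --pt "0 0 0 3 26 12 -1" --pt "0 0 0 3 31 12 -1" --pt "0 0 0 3 36 12 -1" --pt "0 0 0 3 41 12 -1"

```text
time_s: 9.65
tool_pos: [0.4229, 0.1309, 0.3396]
orientation: [-0.003, 1.0, -0.001, 0.001]
contact_force: [0.9, -0.9, -5.6]
finger_gap: 0.0389
```

```bash
python3 -c "
from h import *
im,C=snap('w4')
print(proj(C,[.395,-.279,.02]))
"
```

```text
9.65 [0.4229 0.1309 0.3396] [-0.003  1.    -0.001  0.001] [ 0.12  0.09 -0.4   1.08 -0.    0.11]
[-153.54441544  166.74995876]
```

Call:
send_rows --pt "0 0 0 0.1 5 0 -1" --pt "0 0 0 0.1 10 0 -1" --pt "0 0 0 0.1 13.4 0 -1" --pt "0 0 0 0.1 13.4 -2 -1" --pt "0 0 0 0.1 13.4 -5 -1" --pt "0 0 0 0.1 13.4 -7 -1" --pt "0 0 0 0.1 13.4 -7.5 -1" --pt "0 0 0 0.1 13.4 -7.5 -1" --pt "0 0 0 0.1 13.4 -7.5 -1"

```text
time_s: 10.6
tool_pos: [0.4238, 0.2712, 0.2658]
orientation: [-0.007, 1.0, 0.003, 0.002]
contact_force: [0.9, 0.2, -5.6]
finger_gap: 0.0387
```

Run:
```python
from h import *
im=vision.capture("side");im2=vision.capture("top")
cv2.imwrite("pics/m2.png",np.hstack([cv2.resize(im[90:230,90:270],(400,311)),cv2.resize(im2[200:340,100:280],(400,311))])[:,:,::-1])
```

```text
(no output)
```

View pics/m2.png

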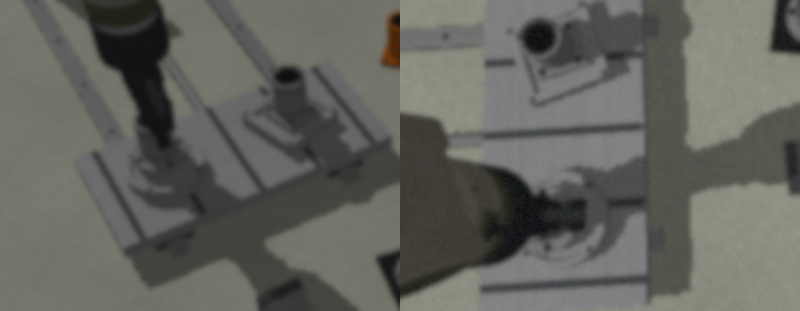

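The bearing is upright over the round nest but 6 mm too far left (y 0.271). I'll correct that while lowering.

Call:
send_rows --pt "0 0 0 0.1 -0.6 0 -1" --pt "0 0 0 0.1 -0.6 0 -1" --pt "0 0 0 0.1 -0.6 -0.5 -1" --pt "0 0 0 0.1 -0.6 -0.9 -1" --pt "0 0 0 0.1 -0.6 -1.1 -1" --pt "0 0 0 0.1 -0.6 -1.1 -1"

```text
time_s: 11.3
tool_pos: [0.425, 0.2655, 0.2567]
orientation: [-0.007, 1.0, 0.003, 0.003]
contact_force: [-4.2, -1.9, 9.1]
finger_gap: 0.0388
```

Call:
send_rows --pt "0 0 0 0 0 0.1 0" --pt "0 0 0 0 0 0.1 1" --pt "0 0 0 0 0 0.1 1" --pt "0 0 0 0 0 0.1 1" --pt "0 0 0 0 0 0.1 1" --pt "0 0 0 0 0 5 1" --pt "0 0 0 0 0 10 1" --pt "0 0 0 0 0 12 1" --pt "0 0 0 3 -3.6 12 1" --pt "0 0 0 6 -7.2 12 1" --pt "0 0 0 9 -10.8 12 1"

```text
time_s: 12.4
tool_pos: [0.5158, 0.1566, 0.3772]
orientation: [-0.008, 1.0, 0.003, 0.004]
contact_force: [0.6, 0.7, 0.1]
finger_gap: 0.0853
```

```bash
python3 -c "
from h import *
im,C=snap('w5')
P=[proj(C,X) for X in ([.424,.265,.1125],[.632,.019,.065])];print(P)
cv2.imwrite('pics/w5b.png',im)
"
```

```text
12.4 [0.5158 0.1566 0.3772] [-0.008  1.     0.003  0.004] [ 0.14  0.25 -0.11  1.2   0.01  0.13]
[array([431.72572825,  93.69723478]), array([146.13655792, 302.95847988])]
```

View pics/w5b.png

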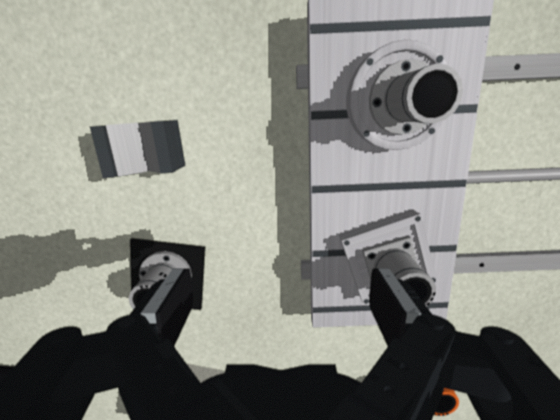

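The blank round bearing's bore is at (433,93), against (432,94) predicted for a centred one, so it is seated. The marked round bearing stands on the pad at (145,290). I'll pick it up now.

Call:
send_rows --pt "-0.3 0.4 -0.9 4 -4.6 0 1" --pt "-0.3 0.4 -0.9 8 -9.2 -1 1" --pt "-0.3 0.4 -0.9 11.6 -13.8 -4 1" --pt "-0.3 0.4 -0.9 11.6 -13.8 -7 1" --pt "-0.3 0.4 -0.9 11.6 -13.8 -7 1" --pt "-0.3 0.4 -0.9 11.6 -13.8 -12 1" --pt "-0.3 0.4 -0.9 11.6 -13.8 -15 1" --pt "-0.3 0.4 -0.9 11.6 -13.8 -17.2 1" --pt "-0.3 0.4 -0.9 11.6 -13.8 -17.2 1" --pt "-0.3 0.4 -0.9 11.6 -13.8 -17.2 1"

```text
time_s: 13.45
tool_pos: [0.636, 0.0145, 0.2051]
orientation: [0.003, 1.0, -0.001, 0.002]
contact_force: [0.3, 0.4, 0.6]
finger_gap: 0.0852
```

Call:
send_rows --force 50 --pt "0 0 0 0 0 0 -1" --pt "0 0 0 0 0 0 -1" --pt "0 0 0 0 0 0 -1" --pt "0 0 0 0 0 0 -1" --pt "0 0 0 0 0 0 -1" --pt "0 0 0 0 0 0 -1"

```text
time_s: 14.05
tool_pos: [0.6366, 0.0151, 0.2071]
orientation: [0.002, 1.0, -0.0, 0.003]
contact_force: [0.3, 2.4, 6.4]
finger_gap: 0.039
```

Call:
send_rows --pt "0 0 0 0 0 1 -1" --pt "0 0 0 0 0 3 -1" --pt "0 0 0 0 0 7 -1" --pt "0 0 0 -1 -1.5 11 -1" --pt "0 0 0 -4 -5 12 -1" --pt "0 0 0 -7 -8.6 12 -1" --pt "0 0 0 -10 -12.2 12 -1" --pt "0 0 0 -13 -15.8 12 -1" --pt "0 0 0 -16 -19.4 12 -1" --pt "0 0 0 -19 -23 12 -1" --pt "0 0 0 -22 -27 12 -1" --pt "0 0 0 -23.9 -29.4 12 -1"

```text
time_s: 15.25
tool_pos: [0.3952, -0.2808, 0.3272]
orientation: [0.004, 1.0, -0.001, 0.003]
contact_force: [1.2, 0.9, -6.4]
finger_gap: 0.0391
```

```bash
python3 -c "
from h import *
im,C=snap('w6')
cv2.imwrite('pics/w6b.png',cv2.convertScaleAbs(im,alpha=1.7))
P=[proj(C,X) for X in ([.395,-.279,.022],[.562,-.276,.077])];print(P)
"
```

```text
15.25 [ 0.3952 -0.2808  0.3272] [ 0.004  1.    -0.001  0.003] [-0.78  0.18 -0.33  1.06  0.   -0.78]
[array([282.13900632, 201.18507223]), array([286.62025489, 392.02000682])]
```

View pics/w6b.png

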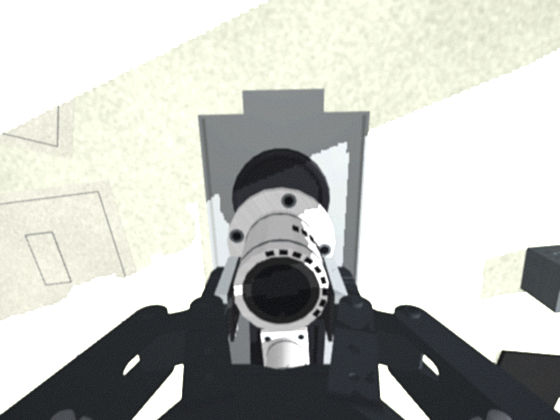

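```bash
python3 -c "
from h import *
im,C=load('w6')
print('bore',onz(C,(282,284),.185)); 
for z in (.018,.022,.026):
  l,r,t=[onz(C,p,z) for p in((233,193),(329,193),(281,149))]; print(z,l[1],r[1],r[1]-l[1],(l[1]+r[1])/2,'top x',t[0],'cx',t[0]+.046)
"
```

```text
bore [ 0.38437924 -0.27966792  0.185     ]
0.018 -0.32470055489486344 -0.235328295564228 0.08937225933063545 -0.2800144252295457 top x 0.3478804233643453 cx 0.3938804233643453
0.022 -0.32405029937711594 -0.2359696596884584 0.08808063968865754 -0.28000997953278717 top x 0.34745790786840464 cx 0.3934579078684046
0.026 -0.3234000438593685 -0.2366110238126888 0.08678902004667968 -0.28000553383602866 top x 0.34703539237246395 cx 0.39303539237246393
```

```bash
python3 -c "
from h import *
im,C=load('w6')
g=cv2.cvtColor(im,6)
for z in (.128,.131,.134):
  P=np.array([onz(C,p,z)[:2] for p in((289,200.5),(237,236),(325,249.5))])
  A=np.c_[2*P,np.ones(3)];s=np.linalg.solve(A,(P**2).sum(1));print(z,s[:2],'r',np.sqrt(s[2]+s[0]**2+s[1]**2))
  P=np.array([onz(C,p,z)[:2] for p in((230,233),(333,233),(281,187))]);print(P)
"
```

```text
0.128 [ 0.39093557 -0.27991338] r 0.026372787184734018
[[ 0.38444018 -0.30988668]
 [ 0.38484031 -0.24962951]
 [ 0.35711755 -0.2798654 ]]
0.131 [ 0.38963519 -0.27990967] r 0.025898387602931252
[[ 0.38325664 -0.3093438 ]
 [ 0.38364958 -0.25017055]
 [ 0.3564255  -0.27986254]]
0.134 [ 0.38833481 -0.27990595] r 0.02542398802112819
[[ 0.3820731  -0.30880091]
 [ 0.38245884 -0.25071159]
 [ 0.35573344 -0.27985969]]
```

Call:
send_rows --pt "0 0 -0.4 0.6 0.0 0 -1" --pt "0 0 -0.4 0.6 0.0 -3 -1" --pt "0 0 -0.4 0.6 0.0 -6 -1" --pt "0 0 -0.4 0.6 0.0 -9 -1" --pt "0 0 -0.4 0.6 0.0 -9.5 -1" --pt "0 0 -0.4 0.6 0.0 -9.5 -1" --pt "0 0 -0.4 0.6 0.0 -9.5 -1"

```text
time_s: 16.0
tool_pos: [0.4007, -0.2833, 0.2335]
orientation: [0.008, 1.0, -0.003, 0.002]
contact_force: [-0.8, -1.5, -4.9]
finger_gap: 0.0384
```

```bash
python3 -c "
from h import *
im,C=snap('w7')
cv2.imwrite('pics/w7b.png',cv2.resize(cv2.convertScaleAbs(im[100:350,180:380],alpha=1.7),(600,600)*1 if 0 else (480,600)))
"
```

```text
16.0 [ 0.4007 -0.2833  0.2335] [ 0.008  1.    -0.003  0.002] [-0.78  0.27 -0.46  0.83 -0.   -0.76]
```

View pics/w7b.png

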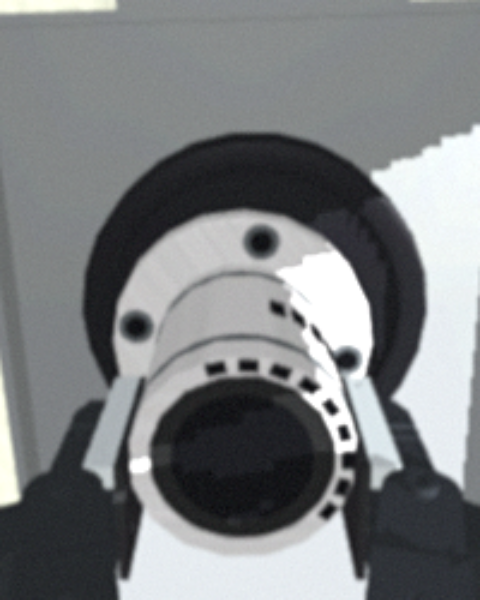

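```bash
python3 -c "
from h import *
im,C=load('w7')
q=lambda u,v:(180+u/2.4,100+v/2.4)
print(onz(C,q(255,133),.0205)[0]+.046,onz(C,q(242,208),.0405)[0]+.031, onz(C,q(85,300),.0205)[1],onz(C,q(426,300),.0205)[1],onz(C,q(113,325),.0405)[1],onz(C,q(371,325),.0405)[1])
"
```

```text
0.39279974111669425 0.39186043311288665 -0.32458888498588784 -0.23537558618086712 -0.3137459541602745 -0.2530387411336984
```

Call:
send_rows --pt "0 0 0.8 0.1 0.35 0 -1" --pt "0 0 0.8 0.1 0.35 0 -1" --pt "0 0 0.8 0.1 0.35 -0.6 -1" --pt "0 0 0.8 0.1 0.35 -1.2 -1" --pt "0 0 0.8 0.1 0.35 -1.5 -1" --pt "0 0 0.8 0.1 0.35 -1.6 -1" --pt "0 0 0.8 0.1 0.35 -1.6 -1"

```text
time_s: 16.75
tool_pos: [0.4015, -0.2799, 0.2181]
orientation: [0.001, 1.0, -0.003, 0.002]
contact_force: [-3.7, 2.1, 2.9]
finger_gap: 0.0384
```

Call:
send_rows --pt "0 0 0 0 0 0.1 0" --pt "0 0 0 0 0 0.1 1" --pt "0 0 0 0 0 0.1 1" --pt "0 0 0 0 0 0.1 1" --pt "0 0 0 0 0 0.1 1" --pt "0 0 0 0 0 5 1" --pt "0 0 0 0 0 10 1" --pt "0 0 0 1 3 15 1" --pt "0 0 0 3 8 16 1" --pt "0 0 0 5 13 16 1" --pt "0 0 0 7 18 16 1"

```text
time_s: 17.85
tool_pos: [0.4652, -0.1159, 0.3793]
orientation: [0.002, 1.0, -0.003, 0.004]
contact_force: [0.6, 0.5, 0.2]
finger_gap: 0.0851
```

Call:
send_rows --pt "0 0 2 2 5 0 1" --pt "0 0 5 3 9.5 0 1" --pt "0 0 8 4 14 0 1" --pt "0 0 12 5 18.5 0 1" --pt "0 0 16 7 23 0 1" --pt "0 0 20 9 28 0 1" --pt "0 0 20 10.5 33 0 1" --pt "0 0 20 11.5 37 0 1" --pt "0 0 20 11.5 37 0 1" --pt "0 0 20 11.5 37 0 1"

```text
time_s: 18.85
tool_pos: [0.58, 0.2552, 0.3784]
orientation: [-0.173, 0.985, -0.003, 0.003]
contact_force: [0.1, 0.2, 0.4]
finger_gap: 0.0853
```

Call:
send_rows --pt "0 0 0 0.6 2.2 0 1" --pt "0 0 0 0.6 2.2 -4 1" --pt "0 0 0 0.6 2.2 -8 1" --pt "0 0 0 0.6 2.2 -11 1" --pt "0 0 0 0.6 2.2 -12.6 1" --pt "0 0 0 0.6 2.2 -12.6 1" --pt "0 0 0 0.6 2.2 -12.6 1"

```text
time_s: 19.55
tool_pos: [0.5861, 0.2759, 0.2531]
orientation: [-0.172, 0.985, -0.003, 0.003]
contact_force: [0.0, 0.3, 0.5]
finger_gap: 0.0855
```

Call:
send_rows --force 50 --pt "0 0 0 0 0 0 -1" --pt "0 0 0 0 0 0 -1" --pt "0 0 0 0 0 0 -1" --pt "0 0 0 0 0 0 -1" --pt "0 0 0 0 0 0 -1" --pt "0 0 0 0 0 0 -1"

```text
time_s: 20.15
tool_pos: [0.5865, 0.2762, 0.2546]
orientation: [-0.172, 0.985, -0.003, 0.005]
contact_force: [-1.5, -1.0, 5.2]
finger_gap: 0.0389
```

Call:
send_rows --pt "0 0 0 0 0 1 -1" --pt "0 0 0 0 0 3 -1" --pt "0 0 0 0 0 7 -1" --pt "0 0 -3 0 -3 9 -1" --pt "0 0 -6 1 -7 9 -1" --pt "0 0 -10 2 -11 9 -1" --pt "0 0 -14 3 -15 9 -1" --pt "0 0 -18 4 -19 8 -1" --pt "0 0 -20 4.7 -23 5 -1" --pt "0 0 -20 4.7 -25.9 1 -1" --pt "0 0 -20 4.7 -25.9 -2 -1" --pt "0 0 -20 4.7 -25.9 -3 -1"

```text
time_s: 21.35
tool_pos: [0.6313, 0.0161, 0.2202]
orientation: [0.003, 1.0, -0.003, -0.0]
contact_force: [-0.7, 0.3, -6.6]
finger_gap: 0.0387
```

Call:
send_rows --pt "0 0 0 0 0 0 -1"

```text
time_s: 21.45
tool_pos: [0.6306, 0.0164, 0.2188]
orientation: [0.003, 1.0, -0.003, -0.002]
contact_force: [0.2, -0.1, -4.5]
finger_gap: 0.0391
```

Call:
send_rows --pt "0 0 0 0.2 0 -0.4 -1" --pt "0 0 0 0.2 0 -0.8 -1" --pt "0 0 0 0.2 0 -1.1 -1" --pt "0 0 0 0.2 0 -1.2 -1" --pt "0 0 0 0.2 0 -1.2 -1"

```text
time_s: 21.95
tool_pos: [0.6327, 0.0167, 0.2072]
orientation: [0.002, 1.0, -0.003, -0.002]
contact_force: [-1.1, 0.0, -4.6]
finger_gap: 0.0389
```

Call:
send_rows --pt "0 0 0 0 0 -0.15 -1" --pt "0 0 0 0 0 -0.25 -1" --pt "0 0 0 0 0 -0.25 -1"

```text
time_s: 22.25
tool_pos: [0.6326, 0.0167, 0.2067]
orientation: [0.002, 1.0, -0.003, -0.001]
contact_force: [-5.0, -0.1, 6.5]
finger_gap: 0.0384
```

Call:
send_rows --pt "0 0 0 0 0 0.1 0" --pt "0 0 0 0 0 0.1 1" --pt "0 0 0 0 0 0.1 1" --pt "0 0 0 0 0 0.1 1" --pt "0 0 0 0 0 0.1 1" --pt "0 0 0 0 0 5 1" --pt "0 0 0 0 0 10 1" --pt "0 0 0 -1 -4 13 1" --pt "0 0 0 -2 -8.5 13 1" --pt "0 0 0 -3 -13 13 1" --pt "0 0 0 -5 -17.5 13 1" --pt "0 0 0 -6 -22 13 1"

```text
time_s: 23.45
tool_pos: [0.5713, -0.2046, 0.3368]
orientation: [0.002, 1.0, -0.003, -0.001]
contact_force: [0.9, -0.5, -0.2]
finger_gap: 0.0854
```

Call:
send_rows --pt "0 0 0 -2 -5 0 1" --pt "0 0 0 -4 -9 0 1" --pt "0 0 0 -4 -10 0 1" --pt "0 0 0 -4 -10 0 1" --pt "0 0 0 -4 -10 0 1"

```text
time_s: 23.95
tool_pos: [0.5315, -0.3041, 0.3366]
orientation: [0.002, 1.0, -0.002, -0.001]
contact_force: [0.1, 0.4, 0.7]
finger_gap: 0.0854
```

```bash
python3 -c "
from h import *
im,C=snap('w8')
cv2.imwrite('pics/w8b.png',cv2.resize(cv2.convertScaleAbs(im[0:330,130:430],alpha=1.7),(545,600)))
P=[proj(C,X) for X in ([.394,-.28,.076],[.562,-.276,.077])];print(P)
"
```

```text
23.95 [ 0.5315 -0.3041  0.3366] [ 0.002  1.    -0.002 -0.001] [-0.65  0.41  0.02  1.18 -0.01 -0.65]
[array([317.38817312,  19.82665773]), array([315.83910531, 255.0185146 ])]
```

View pics/w8b.png

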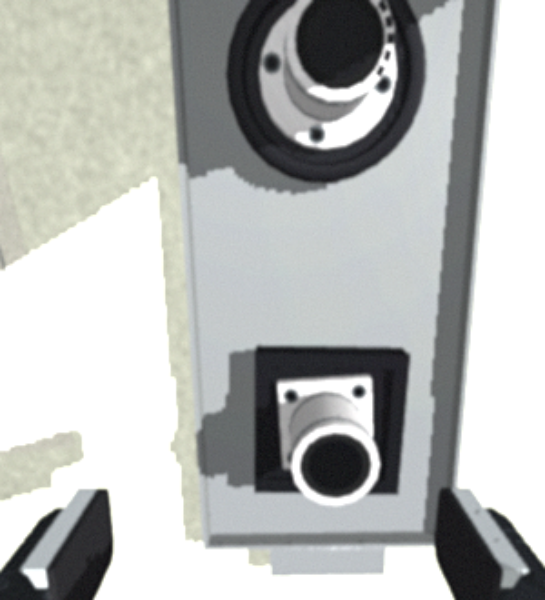

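```bash
python3 -c "
from h import *
im,C=load('w8')
q=lambda u,v:(130+u/1.8167,v/1.8182)
print('bore',onz(C,q(335,466),.0765))
l,r=[onz(C,q(*p),.021) for p in((255,491.5),(397,492))];print(l,r,'centre',(l[1]+r[1])/2,(l[0]+r[0])/2-.041)
print('flange yaw',[onz(C,q(*p),.025) for p in((291,397),(359,392))])
"
```

```text
bore [ 0.56337831 -0.27708081  0.0765    ]
[ 0.60559626 -0.31567819  0.021     ] [ 0.60603963 -0.23503358  0.021     ] centre -0.2753558873820865 0.5648179454356846
flange yaw [array([ 0.54776571, -0.29563935,  0.025     ]), array([ 0.5450721 , -0.25971995,  0.025     ])]
```

Call:
send_rows --pt "0 0 0 3.2 2.7 0 1" --pt "0 0 0 3.2 2.7 -2 1" --pt "0 0 0 3.2 2.7 -5 1" --pt "0 0 0 3.2 2.7 -9 1" --pt "0 0 0 3.2 2.7 -11 1" --pt "0 0 0 3.2 2.7 -12 1" --pt "0 0 0 3.2 2.7 -12 1" --pt "0 0 0 3.2 2.7 -12 1"

```text
time_s: 24.8
tool_pos: [0.5646, -0.2759, 0.2178]
orientation: [0.001, 1.0, -0.003, -0.001]
contact_force: [0.2, -0.3, 0.0]
finger_gap: 0.0853
```

Call:
send_rows --force 50 --pt "0 0 0 0 0 0 -1" --pt "0 0 0 0 0 0 -1" --pt "0 0 0 0 0 0 -1" --pt "0 0 0 0 0 0 -1" --pt "0 0 0 0 0 0 -1" --pt "0 0 0 0 0 0 -1"

```text
time_s: 25.4
tool_pos: [0.5649, -0.2763, 0.219]
orientation: [0.001, 1.0, -0.003, 0.0]
contact_force: [-1.4, -0.4, 5.5]
finger_gap: 0.039
```

Call:
send_rows --pt "0 0 0 0 0 1 -1" --pt "0 0 0 0 0 3 -1" --pt "0 0 0 0 0 7 -1" --pt "0 0 0 0 3 11 -1" --pt "0 0 2 0 7 12 -1" --pt "0 0 4 0 11.5 12 -1" --pt "0 0 6 0 16 12 -1" --pt "0 0 8 0 20.5 12 -1" --pt "0 0 10 0 25 12 -1" --pt "0 0 12 1 29.5 12 -1" --pt "0 0 15 1 34 12 -1" --pt "0 0 17 2 38 12 -1"

```text
time_s: 26.6
tool_pos: [0.5835, 0.1058, 0.3387]
orientation: [-0.148, 0.989, -0.003, -0.001]
contact_force: [1.1, 0.2, -3.9]
finger_gap: 0.039
```

Call:
send_rows --pt "0 0 0 0 4 0 -1" --pt "0 0 0 0 8 0 -1" --pt "0 0 0 0 12 0 -1" --pt "0 0 0 0 15 0 -1" --pt "0 0 0 0 15 0 -1"

```text
time_s: 27.1
tool_pos: [0.5825, 0.2596, 0.3379]
orientation: [-0.151, 0.989, -0.002, -0.002]
contact_force: [0.4, -1.6, -4.0]
finger_gap: 0.0391
```

Call:
send_rows --pt "0 0 0 0.3 1.6 0 -1" --pt "0 0 0 0.3 1.6 -3 -1" --pt "0 0 0 0.3 1.6 -6 -1" --pt "0 0 0 0.3 1.6 -6.6 -1" --pt "0 0 0 0.3 1.6 -6.6 -1" --pt "0 0 0 0.3 1.6 -6.6 -1"

```text
time_s: 27.7
tool_pos: [0.586, 0.2753, 0.273]
orientation: [-0.15, 0.989, -0.002, -0.001]
contact_force: [0.5, 0.1, -5.0]
finger_gap: 0.0385
```

```bash
python3 -c "
from h import *
im,C=snap('w9')
cv2.imwrite('pics/w9b.png',cv2.resize(cv2.convertScaleAbs(im[100:350,180:380],alpha=1.0),(480,600)))
"
```

```text
27.7 [0.586  0.2753 0.273 ] [-0.15   0.989 -0.002 -0.001] [ 0.32  0.52  0.03  1.08 -0.    0.01]
```

View pics/w9b.png

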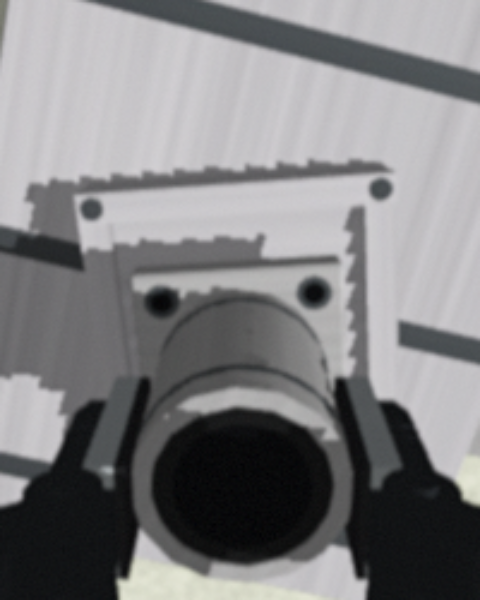

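```bash
python3 -c "
from h import *
im,C=load('w9')
q=lambda u,v:(180+u/2.4,100+v/2.4)
n=[onz(C,q(*p),.0575) for p in((91,209),(381,188))];b=[onz(C,q(*p),.079) for p in((161,302),(314,293))]
print(n,b)
for P,s in((n,.037),(b,None)):
  d=P[1]-P[0];L=np.linalg.norm(d);d/=L;s=s or .0177;print(L,np.degrees(np.arctan2(-d[0],d[1])),'centre',((P[0]+P[1])/2+s*np.array([d[1],-d[0],0])))
"
```

```text
[array([0.56340945, 0.22764634, 0.0575    ]), array([0.53622963, 0.29644732, 0.0575    ])] [array([0.57424994, 0.25161353, 0.079     ]), array([0.56141659, 0.28513926, 0.079     ])]
0.0739751078161505 21.556487594194603 centre [0.5842316  0.27564131 0.0575    ]
0.0358980378553752 20.94640198577797 centre [0.58436356 0.27470405 0.079     ]
```

Flange and nest agree within 1 mm and 1°. Lowering.

Call:
send_rows --pt "0 0 0 0 0.1 -0.6 -1" --pt "0 0 0 0 0.1 -1.2 -1" --pt "0 0 0 0 0.1 -1.6 -1" --pt "0 0 0 0 0.1 -1.8 -1" --pt "0 0 0 0 0.1 -1.9 -1" --pt "0 0 0 0 0.1 -1.9 -1"

```text
time_s: 28.35
tool_pos: [0.5859, 0.2763, 0.256]
orientation: [-0.15, 0.989, -0.002, -0.0]
contact_force: [-3.8, -1.5, 4.3]
finger_gap: 0.039
```

Call:
send_rows --pt "0 0 0 0 0 0.1 0" --pt "0 0 0 0 0 0.1 1" --pt "0 0 0 0 0 0.1 1" --pt "0 0 0 0 0 0.1 1" --pt "0 0 0 0 0 0.1 1" --pt "0 0 0 0 0 5 1" --pt "0 0 0 0 0 10 1" --pt "0 0 -4 1 -4 10 1" --pt "0 0 -8 1 -8.5 10 1" --pt "0 0 -12 2 -13 10 1" --pt "0 0 -16 3 -17.5 9 1" --pt "0 0 -17.3 4 -22 8 1"

```text
time_s: 29.55
tool_pos: [0.6262, 0.0547, 0.3363]
orientation: [0.001, 1.0, -0.002, 0.0]
contact_force: [0.6, 0.7, -0.4]
finger_gap: 0.0855
```

Call:
send_rows --pt "0 0 0 0 0 0 1"

```text
time_s: 29.65
tool_pos: [0.6269, 0.0495, 0.3346]
orientation: [0.004, 1.0, -0.003, -0.001]
contact_force: [0.2, 0.6, -0.5]
finger_gap: 0.0858
```

Target is (0.632, 0.017, 0.206).

Call:
send_rows --pt "0 0 0.4 0.5 -3.3 0 1" --pt "0 0 0.4 0.5 -3.3 0 1" --pt "0 0 0.4 0.5 -3.3 -4 1" --pt "0 0 0.4 0.5 -3.3 -8 1" --pt "0 0 0.4 0.5 -3.3 -11 1" --pt "0 0 0.4 0.5 -3.3 -12.8 1" --pt "0 0 0.4 0.5 -3.3 -12.8 1" --pt "0 0 0.4 0.5 -3.3 -12.8 1"

```text
time_s: 30.45
tool_pos: [0.632, 0.0173, 0.2069]
orientation: [0.0, 1.0, -0.003, -0.001]
contact_force: [0.0, 0.6, -0.3]
finger_gap: 0.0856
```

Call:
send_rows --force 50 --pt "0 0 0 0 0 0 -1" --pt "0 0 0 0 0 0 -1" --pt "0 0 0 0 0 0 -1" --pt "0 0 0 0 0 0 -1" --pt "0 0 0 0 0 0 -1" --pt "0 0 0 0 0 0 -1"

```text
time_s: 31.05
tool_pos: [0.6324, 0.0171, 0.2084]
orientation: [0.001, 1.0, -0.003, 0.0]
contact_force: [-1.2, -0.8, 5.8]
finger_gap: 0.0386
```

Call:
send_rows --pt "0 0 0 0 0 1 -1" --pt "0 0 0 0 0 3 -1" --pt "0 0 0 0 0 7 -1" --pt "0 0 0 0 -3 10 -1" --pt "0 0 0 -1 -7 10 -1" --pt "0 0 0 -2 -11.5 10 -1" --pt "0 0 0 -3 -16 10 -1" --pt "0 0 0 -4 -20.5 10 -1" --pt "0 0 0 -6 -25 10 -1" --pt "0 0 0 -6.5 -29 10 -1" --pt "0 0 0 -6.5 -29 8 -1" --pt "0 0 0 -6.5 -29 6 -1"

```text
time_s: 32.25
tool_pos: [0.5667, -0.275, 0.2682]
orientation: [0.002, 1.0, -0.003, 0.001]
contact_force: [-1.0, -0.1, -5.1]
finger_gap: 0.0386
```

Call:
send_rows --pt "0 0 0 -0.2 0 -1.5 -1" --pt "0 0 0 -0.2 0 -2.8 -1" --pt "0 0 0 -0.2 0 -2.8 -1" --pt "0 0 0 -0.2 0 -2.8 -1"

```text
time_s: 32.65
tool_pos: [0.5648, -0.2747, 0.2402]
orientation: [0.002, 1.0, -0.003, 0.0]
contact_force: [-0.0, 0.1, -4.4]
finger_gap: 0.0386
```

```bash
python3 -c "
from h import *
im,C=snap('w10')
cv2.imwrite('pics/w10b.png',cv2.resize(cv2.convertScaleAbs(im[100:350,180:380],alpha=2),(480,600)))
"
```

```text
32.65 [ 0.5648 -0.2747  0.2402] [ 0.002  1.    -0.003  0.   ] [-0.58  0.5  -0.08  0.98 -0.   -0.58]
```

View pics/w10b.png

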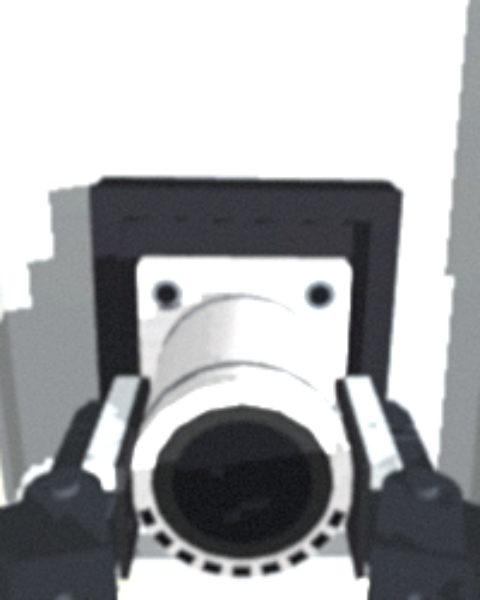

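```bash
python3 -c "
from h import *
im,C=load('w10')
q=lambda u,v:(180+u/2.4,100+v/2.4)
print('recess near edge->cx',onz(C,q(243,220),.021)[0]+.033,'outer',onz(C,q(243,184),.021)[0]+.041, 'y',onz(C,q(90,190),.021)[1],onz(C,q(402,190),.021)[1])
b=[onz(C,q(*p),.0462) for p in((166,295),(320,295))];print('bearing',(b[0]+b[1])/2+[.0177,0,0],b[1]-b[0],'flange edge',onz(C,q(243,257),.0462)[0]+.025)
"
```

```text
recess near edge->cx 0.5664303546303088 outer 0.5649083492919927 y -0.3142691108358099 -0.23367596345564542
bearing [ 0.56302326 -0.27469822  0.0462    ] [6.94013851e-05 3.59971296e-02 0.00000000e+00] flange edge 0.5610612883856976
```

Call:
send_rows --pt "0 0 0 0.2 0 -0.8 -1" --pt "0 0 0 0.2 0 -1.6 -1" --pt "0 0 0 0.2 0 -2.0 -1" --pt "0 0 0 0.2 0 -2.2 -1" --pt "0 0 0 0.2 0 -2.3 -1" --pt "0 0 0 0.2 0 -2.3 -1"

```text
time_s: 33.3
tool_pos: [0.5669, -0.2746, 0.2194]
orientation: [0.002, 1.0, -0.003, 0.001]
contact_force: [-4.4, 3.0, 5.7]
finger_gap: 0.0391
```

Call:
send_rows --pt "0 0 0 0 0 0.1 0" --pt "0 0 0 0 0 0.1 1" --pt "0 0 0 0 0 0.1 1" --pt "0 0 0 0 0 0.1 1" --pt "0 0 0 0 0 0.1 1" --pt "0 0 0 0 0 5 1" --pt "0 0 0 0 0 10 1" --pt "0 0 0 -2 0 15 1" --pt "0 0 0 -6 2 16 1" --pt "0 0 0 -6 2 16 1" --pt "0 0 0 -6 2 16 1"

```text
time_s: 34.4
tool_pos: [0.5063, -0.2543, 0.3802]
orientation: [0.002, 1.0, -0.003, 0.002]
contact_force: [0.7, -0.2, -0.0]
finger_gap: 0.0851
```

```bash
python3 -c "
from h import *
im,C=snap('w11')
P=[proj(C,X) for X in ([.394,-.28,.076],[.565,-.275,.076])];print(P)
a=cv2.resize(cv2.convertScaleAbs(im[0:330,180:380],alpha=1.7),(364,600));print(a.shape)
t=vision.capture('top')[:,:,::-1]; b=cv2.resize(t[170:350,120:250],(433,600));cv2.imwrite('pics/w11b.png',np.hstack([a,b]))
T=cam('top');print([proj(T,X) for X in([.4239,.2651,.1125],[.5844,.2758,.1125])],proj(T,[.4764,.0142,.0312]))
"
```

```text
34.4 [ 0.5063 -0.2543  0.3802] [ 0.002  1.    -0.003  0.002] [-0.61  0.3  -0.03  1.23 -0.   -0.6 ]
[array([250.19428905,  68.93888901]), array([261.19939973, 259.77579025])]
(600, 364, 3)
[array([162.84441977, 298.46363168]), array([162.54340801, 218.54388451])] [289.87365549 273.75617067]
```

View pics/w11b.png

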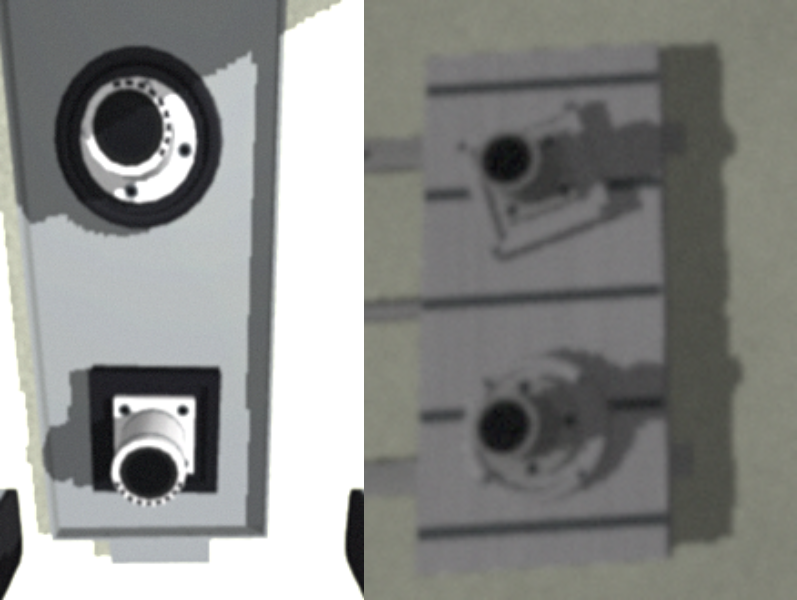

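Everything is in place. The tray bores are at (251,70) and (262,258), against (250,69) and (261,260) expected. The nest bores are at (162,217) and (162,298), against (163,219) and (163,298).

```bash
python3 -c "
from station import ctrl,finish_job
s=ctrl.observe();print(s['qd'].round(3),s['contact_force']);print(finish_job())"
```

```text
[ 0.001  0.021  0.009  0.002 -0.001  0.001] [-0.07892559 -0.33361675 -0.91657713]
the job is handed in; nothing more can be done
None
```

I exchanged all four bearings via the rubber pad and handed the job in at about 34 s; it reports no verdict. The blank round and square bearings are in their aluminium nests. The marked ones are in the tray pockets of the same shape.

**Positions:** In the last pictures each bore lay within about 1.5 pixels of where a centred, seated bearing should appear, which is about 1–3 mm.

**Seating:** Each bearing was lowered until it touched. The heights matched the recess floors to 1–2 mm, and all four appear upright in the pictures. The gripper was open and clear at the end, with about 1 N on the wrist.

**Disagreements and gaps:**
- My first height estimate for the tray floor (24.5 mm) was about 7 mm too high. A second wrist view and the contact heights put it at about 17 mm.
- The marked round bearing sat about 6 mm off in the jaws after I picked it up from the pad again. I corrected this from the wrist camera before placing it.
- I did not measure the V-block again at the end. The arm stayed above it throughout and never touched it as far as the readings show.

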